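Vent the wafer fixture and hold its lock plunger half drawn

TASK

Press the large round vent button on the vacuum control box fully down and let it spring back up. Then take the tall plunger in the wafer fixture by its black knob, draw it straight up out of its bore by about 30 mm without tilting or jamming it, never pulling it right out, and finish still holding it there so that the wafer frame is unlocked. Leave the two small keys, the low flat-headed dowel and the other things on the bench alone.

Things in the scene. Friction and masses are not known exactly. Their poses are not given: they have to be found in the camera images.
- fixture: Fixed aluminium wafer fixture. Base plate 220 (x) x 170 (y) x 20 mm; on it a flat round wafer frame, 130 mm diameter, 4 mm high, at x +35 mm, and a guide block 60 x 130 x 60 mm at x -70 mm (top 80 mm above the bench) with two blind upright bores 70 mm apart along y. Origin: centre of the underside, on the bench; z up, yaw varies.
- bore_a (a point): Centre of the mouth of the bore at the fixture's +y side, on the block's top face (80 mm above the bench). Bore 15 mm diameter, 55 mm deep. Either bore may hold the plunger; the dowel is in the other.
- bore_b (a point): Centre of the mouth of the fixture's -y bore, same size.
- plunger: Loose steel rod, 14 mm diameter, 109 mm long in all, 0.10 to 0.21 kg, standing in one bore with 0.5 mm play all round; black cylindrical knob on top, 28 mm diameter, from 83 to 109 mm above the origin. Origin: centre of the rod's lower end; z along the rod. At the start it rests on the bore's floor, origin 25 mm above the bench, knob 28 to 54 mm above the block. Only weight and rubbing resist the pull.
- plunger_grip (a point): Centre of the plunger's knob, 96 mm above the plunger's origin (41 mm above the block's top when fully in).
- dowel: Loose steel locating dowel in the other bore, to be left in place: 14 mm diameter with a flat head 26 mm in diameter and 9 mm high resting on the block. Origin: lower end of its rod, 50 mm below the head.
- console: Fixed vacuum control box 180 (x) x 200 (y) mm, top face 60 mm above the bench, with a round gauge 64 mm wide and a display on its +x half, 7 mm high at most, and three black buttons on its -x half. Origin: centre of the underside, on the bench; yaw varies.
- vent_top (a point): Centre of the top of the large vent button: black cap 36 mm diameter in a steel collar 52 mm diameter, 12 mm high, at x -45, y +35 mm of the box. When up, its top is about 82 mm above the bench, 10 mm above the collar.
- vent (a joint): Travel of the vent button, m: 0 up, 0.006 fully down; a spring pushes it up (about 5 N to hold it fully down).
- key_near (a joint): Travel of a small key, m (0 up, 0.004 down); cap 16 mm diameter, at x -60, y -60 mm of the box; to be left alone.
- key_far (a joint): Travel of the other small key, m, same size, at x -15, y -60 mm of the box; to be left alone.
- wafer_case: Round white wafer case lying at the far left of the bench, 110 mm diameter, 22 mm high; leave alone. Origin: centre of the underside.
- driver: Screwdriver lying on the bench between the robot and the work, about along y; leave alone. Origin on its underside.
- jar: Closed jar, 56 mm diameter, 75 mm high, at the far right of the bench; leave alone. Origin: centre of the underside.

How it is judged:
On the way, in this order (a step that is already met when the one before it is completed fails the run):
1. the vent button is pressed fully down (over 5 of 6 mm) (value of joint vent above 0.005 m), for 0.05 s.
2. the vent button has sprung back up (value of joint vent below 0.0015 m), for 0.1 s.
3. the plunger is drawn 22 to 38 mm up, held by the fingers (z of plunger in the frame of fixture between 0.047 and 0.063 m and contact force between the fingers and plunger above 2 N), for 0.3 s.
At the end, for the whole second after the job is handed in: The plunger is held by the fingers (over 2 N), drawn 22 to 38 mm up from its seat, still in its bore (axis within 3 mm), upright within 0.06 rad, at rest, pressing on the fixture with less than 8 N; the vent button is up; the dowel has moved less than 6 mm (all of step 3 and (horizontal distance between plunger and bore_a below 0.003 m or horizontal distance between plunger and bore_b below 0.003 m) and angle between plunger's own z axis and vertical below 0.06 rad and contact force between plunger and fixture below 8 N and linear speed of plunger below 0.01 m/s and value of joint vent below 0.0015 m and distance of dowel from where it was at the start of the episode below 0.006 m); the arm keeps its last pose, push and grip.
It fails at once if the plunger is drawn 50 mm or more, nearly or right out of its bore (z of plunger in the frame of fixture above 0.075 m).
It fails at once if the plunger is forced against the fixture with over 40 N (contact force between plunger and fixture above 40 N).
It fails at once if the plunger is tilted over 0.1 rad (angle between plunger's own z axis and vertical above 0.1 rad).
It fails at once if a small key is pressed (value of joint any of key_near, key_far above 0.002 m).
It fails at once if the dowel or a bystander is moved (distance of dowel from where it was at the start of the episode above 0.01 m or distance of any of wafer_case, driver, jar from where it was at the start of the episode above 0.03 m).
It also fails if it takes over 42 s, if anything falls off the work surface, if the arm or the gripper's body presses on something with over 40 N, if the wrist force passes 120 N, or if a joint passes its speed limit or range.

ROBOT

A 6-joint arm with a two-finger parallel gripper is mounted at the origin on the work surface. World frame = base frame: x ahead of the robot, y to its left, z up, the work surface at z = 0. Lengths are in m, angles in rad, forces in N, time in s.
With the tool pointing down it reaches from about 0.35 to 0.775 m from the base axis. Payload 7.3 kg.
Tool frame: the origin (TCP) lies on the mounting face of the last link; the fingertips stand 178 mm ahead of it and the grasp point (between the pads) lies 159 mm ahead of it (robot.tcp_to_tips is the distance from the TCP to the fingertips, in m); z points along the fingers, y is the direction in which the jaws open and shut (so a half turn about z gives the same grasp; the last joint's range is limited). The gripper opens to 92 mm and grips with 3 to 60 N. Pads are 19 mm wide; open, the fingers measure 130 mm over their backs; the gripper's body (75 mm by 190 mm) begins 47 mm behind the grasp point.
Start: joints at [-1.29, 0.342, 1.524, -0, 1.275, -0.146], TCP at [0.217, -0.478, 0.405] pointing down, gripper open.
Joint ranges: [-2.53, 2.53], [-0.77, 2.02], [0.04, 2.7], [-1, 4.14], [0.28, 2.66], [-3.11, 3.11]. Speed limits (rad/s): [2.57, 2.57, 3.14, 3.14, 3.14, 3.14].

INTERFACE

Orientations are given as [roll, pitch, yaw] about the fixed x, y, z axes, in that order (R = Rz(yaw) Ry(pitch) Rx(roll)).
In Python, from cell import robot, viewer gives the robot as it stands.
- The arm moves only by the shell command python3 -m creep 'ROWS' [OPENING] [FORCE]. ROWS is JSON, a list that holds one entry, the list of rows, each a list of 6 numbers: the shift along the world's x, y, z in mm, then the turn, a rotation vector about the world's x, y, z in degrees. A call has 1 to 5 rows; each row shifts and turns the pose as measured when the row begins; what a row does not reach is not made up. A row lasts 1/12 s, in which the tool goes at most 41.7 mm and 7.16 degrees, less where a joint would pass 70% of its speed; a pose out of reach is approached as far as the arm can. A call with a gripper value outside its range is refused whole. OPENING is the closure, from -1 (fully open) to 1 (shut), set as the call begins (- or left out, the last holds). The fingers move at their own pace and stop on an object; FORCE is the grip in N (left out, the last holds). Time passes only in rows, so rows that do not move let the fingers close. It gives the time, the measured TCP pose, the force and the opening at its end, in the units of the state.
- robot.observe(): the state, without advancing time (a new reading comes with each control period).
- viewer.read_camera(name): name is "side" or "top" or "wrist"; returns the picture (400x640x3 uint8, blue, green, red); there is no depth.
- viewer.camera_model(name): a dict with "fx", "fy", "cx", "cy" (pixels), "k1" (the pictures are not rectified: a ray, as slopes to the right and down, at radius r is drawn at 1 + k1 r^2 times it, then the intrinsics apply), "pose" (4x4, takes a point from camera to world coordinates); the wrist camera has in their place "mount" (4x4, takes a point from camera to tool coordinates, whose origin is the TCP and whose axes are the flange's). Camera axes: x right, y up, looking along -z (the intrinsics and any distortion apply to the point x, -y, -z); pixel columns grow to the right and rows downward; lengths in m; the calibration is good to about 2 mm. A picture is of the moment at which its call begins: read the wrist's pose just before it. camera_model takes no time and is no camera call.
- robot.hand_in(): hands the job in, once; it reports no verdict.
The state is a dict: "time": time; "qpos": joint angles; "qvel": joint speeds; "joint_efforts": joint torques, N m; "tool_pos": TCP position; "tool_rot": TCP orientation; "contact_force": force on the tool from outside, world axes, zero at the start; "torque": the same for the moment, N m; "opening": finger opening in m.
Only numpy, scipy, OpenCV 4.12 (cv2) and the standard library are available. Lean on these libraries where they do the work, as an engineer would, in place of code of your own. Each camera call takes 0.05 s, during which the arm holds its last target. There are 200 camera calls.

## Working session

There is one attempt and no reset: what is moved stays moved. The work goes in short steps, Python scripts to look and compute and a shell command to move; the robot and the scene stay as the last step left them, time stands still between calls to the robot, and variables do not carry over. Pictures are saved under pics/ and viewed, about 8 in all and at most 12, crops included, and the job is handed in when it is done.

```bash
ls; mkdir -p pics; python3 - <<'E'
from cell import robot, viewer
import cv2
s=robot.observe();print(s)
for n in("top","side"):
    cv2.imwrite(f"pics/{n}0.png",viewer.read_camera(n))
for n in("top","side","wrist"):print(n,viewer.camera_model(n))
E
```

```text
pics
{'time': 0.0, 'qpos': array([-1.28999075e+00,  3.42729137e-01,  1.52499329e+00,  5.92333275e-07,
        1.27541699e+00, -1.46027521e-01]), 'qvel': array([-1.33858148e-03,  6.46295067e-04,  6.13957017e-04, -8.19864371e-04,
       -8.28061790e-05, -1.03453803e-03]), 'joint_efforts': array([ 9.18562073e-04, -4.31243956e+01, -2.44219315e+01,  7.18284328e-02,
        5.60222450e-02, -1.29177570e-04]), 'tool_pos': array([ 0.21731563, -0.47776841,  0.40404971]), 'tool_rot': array([-3.14006244e+00, -2.25628328e-04,  4.26832750e-01]), 'contact_force': array([ 0.29674807, -0.17359332, -0.13892965]), 'torque': array([ 0.00073345,  0.00380338, -0.08154127]), 'opening': 0.09195150701224483}
top {'fx': 430.3337800758538, 'fy': 430.3337800758538, 'cx': 320.12252224761204, 'cy': 201.54651269364, 'k1': -0.04529813942495099, 'pose': array([[ 0.01560428,  0.99001523, -0.14009408,  0.31007651],
       [-0.99987554,  0.01512431, -0.00449012,  0.00449103],
       [-0.00232646,  0.14014671,  0.99012802,  1.44178432],
       [ 0.        ,  0.        ,  0.        ,  1.        ]])}
side {'fx': 484.87784
[... 154 characters left out ...]
 -0.41733164,  0.01016669],
       [-0.60358893, -0.56409698,  0.5634492 ,  0.6706038 ],
       [ 0.010355  ,  0.70109448,  0.7129932 ,  0.97592013],
       [ 0.        ,  0.        ,  0.        ,  1.        ]])}
wrist {'fx': 292.09247037855835, 'fy': 292.09247037855835, 'cx': 321.4677880532683, 'cy': 199.4113000543722, 'k1': -0.04958158616016574, 'mount': array([[ 2.34493839e-04,  9.67967604e-01,  2.51075014e-01,
         6.82309071e-02],
       [ 9.99999970e-01, -2.08404572e-04, -1.30498676e-04,
        -3.05508126e-04],
       [-7.39933103e-05,  2.51075037e-01, -9.67967624e-01,
         2.09589133e-02],
       [ 0.00000000e+00,  0.00000000e+00,  0.00000000e+00,
         1.00000000e+00]])}
```

View pics/top0.png

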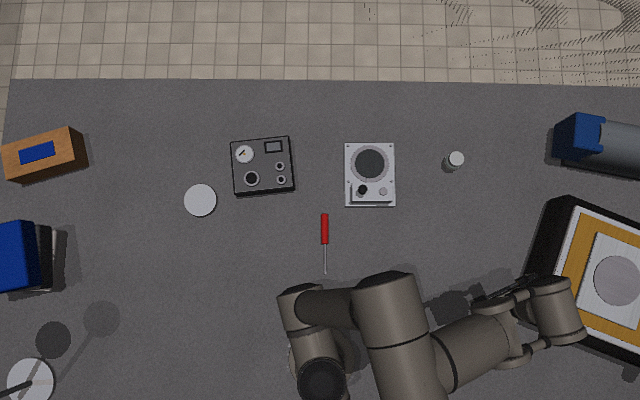

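View pics/side0.png

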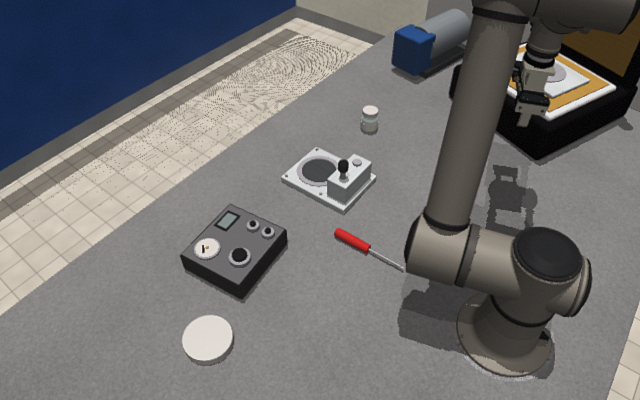

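The top view shows the vent at about (251,178), the plunger knob at (362,190), the dowel at (383,191). In the side view the vent is at (239,256) and the knob at (343,166).

```bash
cat > h.py <<'E'
import numpy as np, cv2
from scipy.spatial.transform import Rotation as R
from cell import robot, viewer
def pose(n,s=None):
    m=viewer.camera_model(n)
    if n!="wrist": return m,m["pose"]
    T=np.eye(4);T[:3,:3]=R.from_euler("xyz",s["tool_rot"]).as_matrix();T[:3,3]=s["tool_pos"]
    return m,T@m["mount"]
def ray(n,uv,s=None):
    m,P=pose(n,s)
    K=np.array([[m["fx"],0,m["cx"]],[0,m["fy"],m["cy"]],[0,0,1]])
    x,y=cv2.undistortPoints(np.array([[uv]],float),K,np.array([m["k1"],0,0,0]))[0,0]
    d=P[:3,:3]@[x,-y,-1]
    return P[:3,3],d/np.linalg.norm(d)
def plane(n,uv,z,s=None):
    o,d=ray(n,uv,s);return o+d*(z-o[2])/d[2]
def tri(*rs):
    A=sum(np.eye(3)-np.outer(d,d) for o,d in rs);b=sum((np.eye(3)-np.outer(d,d))@o for o,d in rs)
    p=np.linalg.solve(A,b);return p,[np.linalg.norm(np.cross(p-o,d)) for o,d in rs]
def blob(img,c,r,lo,hi):
    "blobs of gray in [lo,hi] in a box about c: (area, centroid, bbox)"
    x0,y0=int(c[0]-r),int(c[1]-r);g=cv2.cvtColor(img,6)[y0:y0+2*r,x0:x0+2*r]
    n,_,st,ce=cv2.connectedComponentsWithStats(cv2.inRange(g,lo,hi))
    return sorted([(int(st[i,4]),(ce[i]+[x0,y0]).round(1).tolist(),(st[i,:4]+[x0,y0,0,0]).tolist()) for i in range(1,n)],reverse=True)[:3]
E
python3 - <<'E'
from h import *
for n,v,k in(("top",(251,178),(362,190)),("side",(239,256),(343,166))):
    im=cv2.imread(f"pics/{n}0.png")
    for c,r in((v,9 if n=="top" else 12),(k,11)):
        g=cv2.cvtColor(im,6)[c[1]-r:c[1]+r,c[0]-r:c[0]+r]
        print(n,c);print(g[::1])
        print(blob(im,c,r,0,45))
E
```

```text
top (251, 178)
[[ 84  83  83  84  84  80  76  79  83  79  81  81  82  78  73  87  88  85]
 [ 83  83  79  79  79  82  80  83  77  73  86  81  75  78  85  86  81  83]
 [ 83  83  83  81  79  81 110 137 133 141 143 139 122  81  65  83  80  79]
 [ 80  81  81  81 102 136 140 125  67  65  75 115 141 133 113  71  81  88]
 [ 89  80  70  97 139 124  59  25  19  24  15  27  59 107 131 104  56  86]
 [ 83  79  90 122 123  35  15  22  28  28  28  24  21  73 140 128  77  72]
 [ 86  76 101 130  85  16  25  29  27  32  24  17  23  27  83 139 117  48]
 [ 82  84 117 118  34  21  27  28  32  25  31  28  33  19  55 124 120  74]
 [ 82  93 145 115   8  24  15  25  23  33  32  30  30  20  40 113 124  73]
 [ 84  89 141 111   4  27  31  34  24  31  30  30  27  27  39  97 133  98]
 [ 80 100 137 122  56  27  30  23  36  32  32  33  33  20  63 140 123  67]
 [ 78  90 117 114  42  17  27  35  30  29  28  31  31  14  64 148 123  56]
 [ 82  83 109 142 118  17  21  31  32  28  30  27  17  27 100 140 101  34]
 [ 84  81  90 120 136 118  19  12  13  26  12  10  21  86 144 127  39  50]
 [ 81  86  73  83 128 143 124  84  
[... 6382 characters left out ...]
216]
 [ 73  69  66 109 207 225 113  33  19  29  27  30  30  19  16  73 211 225
  222 220 218 217]
 [ 70  69 108 194 225 228 198 108  33  21  26  27  26  24  54 145 225 225
  221 217 216 215]
 [ 68 110 194 222 221 220 223 198  83  45  32  33  34  66 167 192 211 222
  218 217 216 218]
 [109 195 221 220 214 214 221 226 106  62  63  62  66 119 205 201 198 217
  218 217 219 220]
 [193 221 220 215 211 214 221 225 107  68  72  78  76 134 204 200 193 202
  219 219 220 220]
 [221 220 214 211 213 216 222 207  93  65  73  74  70 110 199 198 193 195
  219 220 218 218]
 [220 213 213 209 215 218 221 156  73  67  73  74  69  91 146 149 196 213
  221 220 216 219]]
[(101, [342.8, 166.1], [338, 160, 10, 13])]
```

```bash
python3 - <<'E'
from h import *
print("vent",tri(ray("top",(250.8,177.8)),ray("side",(239.2,254.5))))
print("knob",tri(ray("top",(362,189.2)),ray("side",(342.8,166.1))))
for z in(.082,):print(plane("top",(250.8,177.8),z),plane("side",(239.2,254.5),z))
for z in(.121,.134):print(plane("top",(362,189.2),z),plane("side",(342.8,166.1),z))
im=cv2.imread("pics/top0.png");g=cv2.cvtColor(im,6)
def rect(m,z,c):
    cs,_=cv2.findContours(m,cv2.RETR_EXTERNAL,2)
    for q in cs:
        if cv2.contourArea(q)>1500:
            b=cv2.boxPoints(cv2.minAreaRect(q));P=np.array([plane("top",p,z)[:2] for p in b])
            print(c,b.round(1).tolist(),P.round(4).tolist(),P.mean(0).round(4))
            for a,bb in((0,1),(1,2)):
                d=P[bb]-P[a];print("  len",np.linalg.norm(d).round(4),"ang",np.degrees(np.arctan2(d[1],d[0])).round(1))
def roi(m,x0,y0,x1,y1):
    o=np.zeros_like(m);o[y0:y1,x0:x1]=m[y0:y1,x0:x1];return o
rect(roi(cv2.inRange(g,120,255),335,135,405,212),.02,"fix")
cm=roi(cv2.inRange(g,0,70),220,130,302,205);rect(cv2.morphologyEx(cm,3,np.ones((3,3))),.06,"con")
E
```

```text
vent (array([0.57722744, 0.23604726, 0.07544068]), [np.float64(0.00044708245979721236), np.float64(0.00044708245979715967)])
knob (array([ 0.53751882, -0.11957128,  0.12003756]), [np.float64(0.00045730320148502083), np.float64(0.0004573032014851225)])
[0.57632557 0.23519289 0.082     ] [0.57266927 0.23902815 0.082     ]
[ 0.53776239 -0.11927146  0.121     ] [ 0.53649506 -0.11885148  0.121     ]
[ 0.53552136 -0.11805331  0.134     ] [ 0.52849166 -0.10684694  0.134     ]
fix [[345.0, 143.0], [395.0, 143.0], [395.0, 205.0], [345.0, 205.0]] [[0.7139, -0.0706], [0.7167, -0.2411], [0.5034, -0.239], [0.5009, -0.0722]] [ 0.6087 -0.1557]
  len 0.1705 ang -89.1
  len 0.2133 ang 179.4
con [[227.6999969482422, 141.1999969482422], [289.79998779296875, 134.5], [296.0, 192.3000030517578], [234.0, 199.0]] [[0.7033, 0.3207], [0.729, 0.115], [0.5347, 0.0896], [0.5096, 0.2911]] [0.6191 0.2041]
  len 0.2073 ang -82.9
  len 0.1959 ang -172.5
```

Vent ≈ (0.577, 0.236, 0.08) and knob centre ≈ (0.537, -0.120, 0.120), both consistent with the stated sizes and heights. I'll go over the knob first, taking a wrist view on the way.

```bash
python3 -m creep '[[[26,30,0,0,0,-6],[26,30,0,0,0,-6],[26,30,0,0,0,-6],[26,30,0,0,0,-6],[26,30,0,0,0,0]]]' 1 10; python3 -m creep '[[[26,30,0,0,0,0],[26,30,0,0,0,0],[26,30,0,0,0,0],[26,30,0,0,0,0],[26,30,0,0,0,0]]]'
```

```text
time: 0.52
tool_pos: [0.3445, -0.3295, 0.4014]
tool_rot: [-3.138, 0.003, -0.017]
contact_force: [1.6, -0.0, 0.2]
opening: 0.0628
time: 0.93
tool_pos: [0.4785, -0.1706, 0.4003]
tool_rot: [-3.137, 0.005, -0.02]
contact_force: [0.7, -1.7, -0.8]
opening: 0.0298
```

```bash
python3 -m creep '[[[20,25,0,0,0,0],[20,15,0,0,0,0],[0,0,0,0,0,1]]]' 1; python3 - <<'E'
from h import *
s=robot.observe();im=viewer.read_camera("wrist")
cv2.imwrite("pics/w1.png",im);np.save("w1.npy",np.r_[s["tool_pos"],s["tool_rot"]]);print(s["tool_pos"],s["tool_rot"],np.abs(s["qvel"]).max())
E
```

```text
time: 1.18
tool_pos: [0.5231, -0.1221, 0.3992]
tool_rot: [-3.134, 0.006, 0.005]
contact_force: [-0.6, -0.5, -0.0]
opening: 0.0097
[ 0.52311595 -0.12206918  0.39923698] [-3.1342801   0.00568432  0.00504883] 0.2610231784692531
```

View pics/w1.png

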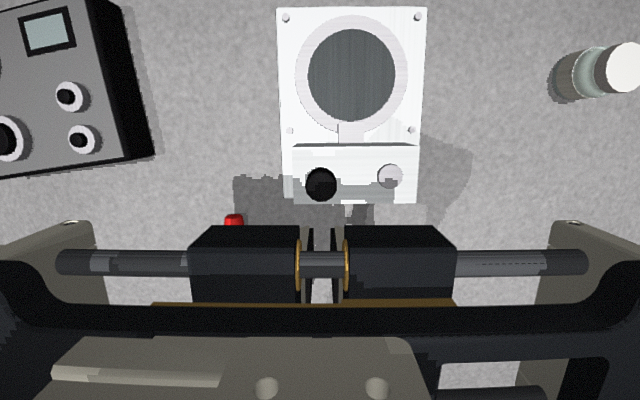

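The wrist view shows the knob at (320,184), the dowel at (390,175) and the jaws closed at column 322. Next: over to the vent.

```bash
python3 -m creep '[[[6,40,-5,-0.4,-0.3,0],[6,40,-5,0,0,0],[6,40,-5,0,0,0],[6,40,-5,0,0,0],[6,40,-5,0,0,0]]]'; python3 -m creep '[[[6,40,-10,-0.2,-0.2,0],[6,40,-10,0,0,0],[6,40,-10,0,0,0],[6,30,-10,0,0,0],[0,0,0,0,0,0]]]';python3 - <<'E'
from h import *
s=robot.observe();print(np.array([.5768,.236,.082+.178])-s["tool_pos"],s["tool_rot"])
E
```

```text
time: 1.65
tool_pos: [0.5499, 0.0706, 0.3727]
tool_rot: [3.136, 0.004, -0.009]
contact_force: [0.7, 0.2, -0.1]
opening: 0.0007
time: 2.07
tool_pos: [0.5724, 0.2262, 0.3294]
tool_rot: [3.131, 0.004, -0.01]
contact_force: [-1.4, -0.0, -0.8]
opening: 0.0008
[ 0.00443331  0.00976883 -0.06943666] [ 3.13147289  0.00392122 -0.00992985]
```

```bash
python3 -m creep '[[[4,8,0,0.5,-0.2,0.5],[1,2,0,0,0,0],[0,0,0,0,0,0]]]'; python3 - <<'E'
from h import *
s=robot.observe();im=viewer.read_camera("wrist")
cv2.imwrite("pics/w2.png",im);print(s["tool_pos"],s["tool_rot"],np.abs(s["qvel"]).max())
from cell import viewer
m,P=pose("wrist",s);p=np.linalg.inv(P)@[.577,.236,.082,1];x,y=p[0]/-p[2],-p[1]/-p[2];print("expect",m["fx"]*x+m["cx"],m["fy"]*y+m["cy"])
E
```

```text
time: 2.32
tool_pos: [0.5777, 0.2351, 0.3282]
tool_rot: [3.139, 0.003, -0.0]
contact_force: [-0.6, -0.2, 0.9]
opening: 0.0007
[0.577662   0.23509841 0.3281829 ] [ 3.13901899e+00  3.33184351e-03 -2.93316000e-04] 0.015895511361890297
expect 320.4075865131205 210.77095436622233
```

View pics/w2.png

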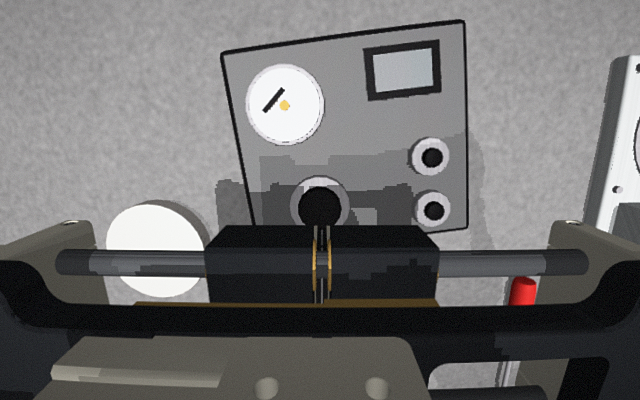

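Cap at (320,207), matching the predicted (320,211). Closed fingertips are above it; lowering.

```bash
python3 -m creep '[[[1,0,-20,0.1,-0.2,0],[0,0,-20,0,0,0],[0,0,-15,0,0,0],[0,0,-8,0,0,0],[0,0,0,0,0,0]]]' ; python3 -m creep '[[[0,0,-3,0,0,0],[0,0,-3,0,0,0],[0,0,-3,0,0,0],[0,0,0,0,0,0]]]'
```

```text
time: 2.78
tool_pos: [0.5803, 0.2276, 0.2676]
tool_rot: [3.141, -0.008, -0.009]
contact_force: [-0.0, 0.3, -0.3]
opening: 0.0006
time: 3.12
tool_pos: [0.5814, 0.2256, 0.2609]
tool_rot: [-3.141, -0.012, -0.012]
contact_force: [-0.3, 0.1, -0.6]
opening: 0.0005
```

```bash
python3 -m creep '[[[-3,10,2,0,0.7,0.7],[0,0,0,0,0,0]]]'; python3 -m creep '[[[-1,2,-2,0,0,0],[0,0.5,-2,0,0,0],[0,0.5,-2,0,0,0]]]'
```

```text
time: 3.28
tool_pos: [0.5785, 0.2362, 0.264]
tool_rot: [-3.14, 0.0, 0.0]
contact_force: [-0.5, -0.2, 0.4]
opening: 0.0006
time: 3.53
tool_pos: [0.5774, 0.2407, 0.2592]
tool_rot: [-3.14, -0.002, 0.002]
contact_force: [0.4, -1.7, 2.2]
opening: 0.0005
```

```bash
python3 -m creep '[[[0,-3,-2,0,0,0],[0,0,-2,0,0,0],[0,0,-2,0,0,0]]]'; python3 -m creep '[[[0,0,-2,0,0,0],[0,0,-2,0,0,0]]]'
```

```text
time: 3.78
tool_pos: [0.5774, 0.2381, 0.254]
tool_rot: [-3.139, -0.004, 0.003]
contact_force: [-4.5, 1.0, 21.2]
opening: 0.0005
time: 3.95
tool_pos: [0.5771, 0.2381, 0.254]
tool_rot: [-3.138, -0.006, 0.003]
contact_force: [-6.8, -1.6, 16.3]
opening: 0.0006
```

Bottomed: z stopped 6 mm below first contact at 16–21 N. Lifting off and travelling to the plunger.

```bash
python3 -m creep '[[[0,0,25,0,0.3,0],[0,0,30,0,0,0],[0,0,30,0,0,0],[0,-10,20,0,0,0],[-4,-38,8,0,0,0]]]'; python3 -m creep '[[[-5,-38,0,0,0,0],[-5,-38,0,0,0,0],[-5,-38,0,0,0,0],[-5,-38,0,0,0,0],[-5,-38,0,0,0,0]]]' -1; python3 - <<'E'
from h import *
s=robot.observe();im=viewer.read_camera("side");cv2.imwrite("pics/s2.png",im)
print(blob(im,(239,256),12,0,45)[:1])
E
python3 -m creep '[[[-5,-38,0,0,0,0],[-5,-38,0,0,0,0],[-5,-30,0,0,0,0],[0,0,0,0,0,0]]]'
```

```text
time: 4.37
tool_pos: [0.5715, 0.1926, 0.3672]
tool_rot: [-3.138, 0.007, 0.007]
contact_force: [0.0, -0.7, 0.2]
opening: 0.0003
time: 4.78
tool_pos: [0.5444, -0.0031, 0.3694]
tool_rot: [-3.138, 0.0, 0.013]
contact_force: [1.6, -0.4, -1.0]
opening: 0.0292
[(142, [239.0, 254.6], [233, 249, 14, 13])]
time: 5.17
tool_pos: [0.5277, -0.1177, 0.368]
tool_rot: [3.141, 0.002, 0.005]
contact_force: [0.5, -0.8, 0.4]
opening: 0.0598
```

The side view's button blob is back where it was (239.0,254.6 against 239.2,254.5), so the vent is up. Now refining the knob position with the wrist camera from two places.

```bash
python3 -m creep '[[[-8,-2,0,0,0,0],[0,0,0,0,0,0]]]' -1; python3 - <<'E'
from h import *
s=robot.observe();im=viewer.read_camera("wrist");cv2.imwrite("pics/w3.png",im);print(s["tool_pos"],s["tool_rot"],np.abs(s["qvel"]).max())
a=np.load("w1.npy");s1=dict(tool_pos=a[:3],tool_rot=a[3:]);im1=cv2.imread("pics/w1.png")
m,P=pose("wrist",s);p=np.linalg.inv(P)@[.537,-.1195,.134,1];e=(m["fx"]*p[0]/-p[2]+m["cx"],m["fy"]*p[1]/p[2]+m["cy"]);print(e)
b1=blob(im1,(320,184),30,0,45)[:2];b2=blob(im,e,30,0,45)[:2];print(b1,b2)
print(tri(ray("wrist",b1[0][1],s1),ray("wrist",b2[0][1],s)))
for z in(.12,.134):print(plane("wrist",b1[0][1],z,s1),plane("wrist",b2[0][1],z,s))
E
```

```text
time: 5.33
tool_pos: [0.5188, -0.1212, 0.3671]
tool_rot: [-3.142, 0.004, 0.001]
contact_force: [-0.5, -0.4, 0.3]
opening: 0.0731
[ 0.51882097 -0.12117443  0.36705651] [-3.14150245e+00  4.09314690e-03  7.61342924e-04] 0.02704493249698281
(np.float64(320.18855063505976), np.float64(191.47071036672196))
[(809, [320.6, 184.4], [305, 168, 31, 33])] [(1070, [319.0, 188.0], [301, 169, 36, 39])]
(array([ 0.53661864, -0.11850947,  0.12038392]), [np.float64(2.5920822691290316e-06), np.float64(2.5920822691345974e-06)])
[ 0.53653776 -0.11850865  0.12      ] [ 0.53653312 -0.11850376  0.12      ]
[ 0.53949368 -0.11863288  0.134     ] [ 0.53964535 -0.11861788  0.134     ]
```

View pics/w3.png

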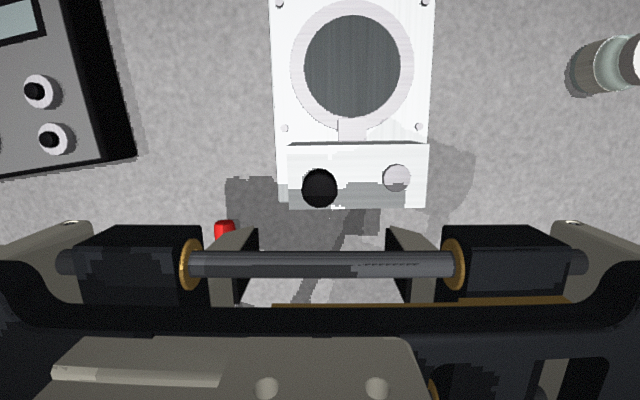

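Two wrist places give the knob at (0.537,-0.1185), z 0.120, against (0.5375,-0.1196) from the fixed cameras. In the picture the knob is at (319,188), centred between the jaws (about 321). Descending open with drift corrections.

```bash
python3 -m creep '[[[12,2,-7,0,-0.2,0],[7,1,-7,0,0,0],[0,0,-2,0,0,0]]]' -1; python3 -m creep '[[[0,0,-10,0,0,0],[0,0,-5,0,0,0],[0,0,0,0,0,0]]]'
```

```text
time: 5.63
tool_pos: [0.5392, -0.1145, 0.3513]
tool_rot: [-3.141, -0.002, 0.004]
contact_force: [-1.0, -0.3, -0.4]
opening: 0.0912
time: 5.88
tool_pos: [0.5392, -0.112, 0.3338]
tool_rot: [-3.14, 0.0, 0.008]
contact_force: [-1.3, 0.4, 1.4]
opening: 0.0918
```

```bash
python3 -m creep '[[[-1,-7,-8,0,0,-0.4],[0,-1,-10,0,0,0],[0,-1,-10,0,0,0],[0,0,0,0,0,0]]]'; python3 -m creep '[[[0,-1,-10,0,0,0],[0,-1,-10,0,0,0],[0,-1,-4,0,0,0],[0,0,0,0,0,0]]]'
```

```text
time: 6.22
tool_pos: [0.5373, -0.1217, 0.303]
tool_rot: [-3.14, 0.001, 0.001]
contact_force: [-1.1, -0.6, -1.2]
opening: 0.0919
time: 6.55
tool_pos: [0.5369, -0.1257, 0.2761]
tool_rot: [-3.14, 0.002, -0.0]
contact_force: [-0.7, -0.6, 0.3]
opening: 0.0918
```

```bash
python3 -m creep '[[[0,6.5,4,0,0,0],[0,0,0,0,0,0],[0,0,0,0,0,0],[0,0,0,0,0,0]]]'
```

```text
time: 6.88
tool_pos: [0.5371, -0.1185, 0.2809]
tool_rot: [-3.14, 0.001, -0.0]
contact_force: [-0.9, 0.6, 0.4]
opening: 0.0915
```

```bash
python3 -m creep '[[[0,0,0,0,0,0],[0,0,0,0,0,0],[0,0,0,0,0,0],[0,0,0,0,0,0],[0,0,0,0,0,0]]]' 0.3 8;python3 -m creep '[[[0,0,0,0,0,0],[0,0,0,0,0,0],[0,0,0,0,0,0],[0,0,0,0,0,0],[0,0,0,0,0,0]]]'; python3 - <<'E'
from h import *
s=robot.observe();im=viewer.read_camera("wrist");cv2.imwrite("pics/w4.png",cv2.resize(im[150:300,240:400],None,fx=4,fy=4))
E
```

```text
time: 7.3
tool_pos: [0.5374, -0.1183, 0.2822]
tool_rot: [-3.141, -0.002, 0.0]
contact_force: [0.1, 0.1, 1.0]
opening: 0.0628
time: 7.72
tool_pos: [0.5374, -0.1185, 0.2821]
tool_rot: [-3.141, -0.001, -0.0]
contact_force: [-0.4, 0.6, 0.3]
opening: 0.033
```

View pics/w4.png

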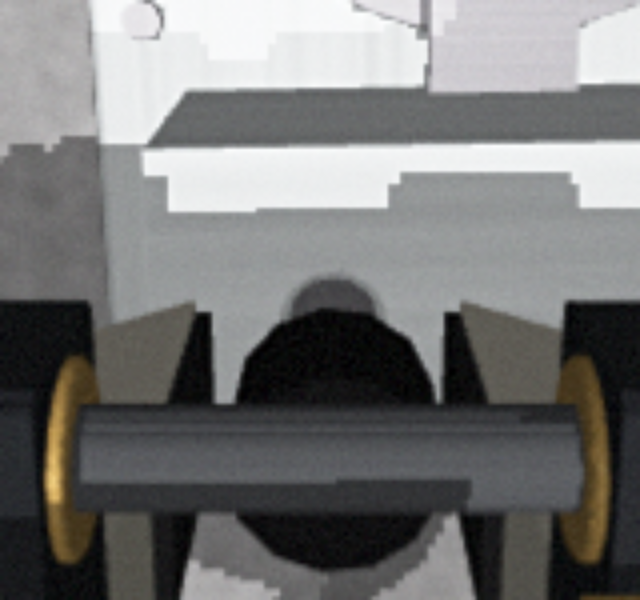

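The crop shows the knob spanning columns 238–432 between pad faces at 212 and 445, so the jaws should shift about 0.8 mm towards −y. I'll do that, then close.

```bash
python3 -m creep '[[[0,-0.8,-1,0,0,0],[0,0,0,0,0,0],[0,0,0,0,0,0]]]'; python3 -m creep '[[[0,0,0,0,0,0],[0,0,0,0,0,0],[0,0,0,0,0,0],[0,0,0,0,0,0]]]' 1 8
```

```text
time: 8.02
tool_pos: [0.5374, -0.1194, 0.281]
tool_rot: [-3.141, -0.001, -0.0]
contact_force: [-0.2, -0.6, 0.2]
opening: 0.0321
time: 8.35
tool_pos: [0.5374, -0.1194, 0.2809]
tool_rot: [-3.141, -0.001, -0.0]
contact_force: [-0.8, -0.7, 0.1]
opening: 0.0278
```

Gripped at 27.8 mm with no side force. Drawing up in small steps.

```bash
python3 -m creep '[[[0,0,2,0,0,0],[0,0,2,0,0,0],[0,0,0,0,0,0]]]' 1 12
```

```text
time: 8.6
tool_pos: [0.5372, -0.1193, 0.2849]
tool_rot: [-3.141, -0.0, -0.0]
contact_force: [-0.2, -0.6, -2.2]
opening: 0.028
```

```bash
python3 -m creep '[[[0,0,2,0,0,0],[0,0,2,0,0,0],[0,0,2,0,0,0],[0,0,0,0,0,0]]]'; python3 -m creep '[[[0,0,2,0,0,0],[0,0,2,0,0,0],[0,0,0,0,0,0]]]'
```

```text
time: 8.93
tool_pos: [0.5373, -0.1193, 0.2916]
tool_rot: [-3.141, -0.001, -0.0]
contact_force: [0.0, -0.4, -1.3]
opening: 0.0275
time: 9.18
tool_pos: [0.5372, -0.1193, 0.2961]
tool_rot: [-3.141, -0.001, -0.0]
contact_force: [0.1, -0.0, -1.4]
opening: 0.0277
```

Lifted 15 mm with no side load or drift. Target TCP z is 0.311.

```bash
python3 -m creep '[[[0,0,2,0,0,0],[0,0,2,0,0,0],[0,0,2,0,0,0],[0,0,0,0,0,0]]]'; python3 -m creep '[[[0,0,2,0,0,0],[0,0,2,0,0,0],[0,0,2,0,0,0],[0,0,0,0,0,0],[0,0,0,0,0,0]]]';python3 -m creep '[[[0,0,1,0,0,0],[0,0,0,0,0,0],[0,0,0,0,0,0],[0,0,0,0,0,0],[0,0,0,0,0,0]]]'; python3 - <<'E'
from h import *
s=robot.observe();im=viewer.read_camera("side");t=viewer.read_camera("top")
print(s["tool_pos"],s["tool_rot"],s["contact_force"],s["torque"])
m=viewer.camera_model("side");p=np.linalg.inv(m["pose"])@[.5372,-.1193,.151,1];print("expect knob",m["fx"]*p[0]/-p[2]+m["cx"],m["fy"]*p[1]/p[2]+m["cy"])
cv2.imwrite("pics/s3.png",np.vstack([cv2.resize(im[115:215,268:418],None,fx=4,fy=4)]));print(blob(im,(239,256),12,0,45)[:1])
E
```

```text
time: 9.52
tool_pos: [0.5372, -0.1193, 0.3028]
tool_rot: [-3.141, -0.001, -0.0]
contact_force: [0.2, 0.2, -1.4]
opening: 0.0278
time: 9.93
tool_pos: [0.5372, -0.1193, 0.3096]
tool_rot: [-3.141, -0.001, -0.0]
contact_force: [0.9, 0.1, -0.8]
opening: 0.0277
time: 10.35
tool_pos: [0.5371, -0.1192, 0.3105]
tool_rot: [-3.141, -0.0, -0.0]
contact_force: [0.5, -1.4, -1.6]
opening: 0.0275
[ 0.53712335 -0.11924486  0.31046873] [-3.14071274e+00 -2.10948357e-04 -1.15218892e-04] [ 0.46327106 -1.38866004 -1.64280294] [ 0.02280212 -0.05205927  0.00503649]
expect knob 343.12102633430055 157.25233042164766
[(145, [239.2, 254.7], [233, 249, 14, 13])]
```

View pics/s3.png

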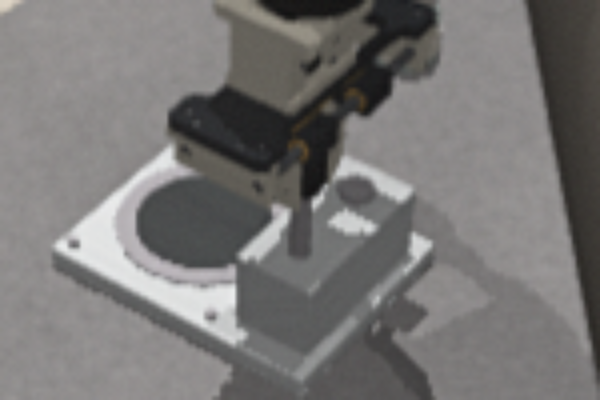

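The side crop shows bare steel rod upright from the bore mouth (crop about (300,255)) to the jaws (about (300,200)). There is no knob below the fingertips, so the knob rose with the jaws, and the dowel is in place at about (355,188). Handing in.

```bash
python3 -c "
from cell import robot
print(robot.hand_in())"
```

```text
the job is handed in; nothing more can be done
None
```

I pressed the vent button to its stop and let it spring back. I then drew the plunger straight up about 29.6 mm and handed the job in at about 10.5 s, still holding it. No verdict was reported.

**Last checks:**
- **Vent:** the tool stopped about 6 mm below first contact, at 16–21 N. In the side camera the button is back at its starting place, within 0.2 px.
- **Plunger:** the grip opening stayed at 27.5–28 mm on the 28 mm knob at 12 N. The tool drifted under 0.5 mm sideways, tilted about 0.001 rad and carried about 1.5 N, roughly the plunger's weight. The side view shows bare upright rod between bore and jaws.
- **Dowel:** it looks in place in the side view, but I did not measure it at the end.
- **Not checked:** I did not measure the rod's lift, tilt or force on the bore directly. Those figures come from the tool pose and the wrist force. I did not check the small keys or the bystanders at the end either.

**Disagreements:**
- **Knob position:** the wrist and fixed cameras differed by about 1 mm in y. I settled it with a close-up between the jaws.
- **Vent height:** the two fixed views put the vent top at 75 mm, against 82 mm in the text. Contact came at about 81–82 mm.
- **Drift:** longer vertical moves drifted up to about 10 mm sideways, so I corrected the position before pressing and before gripping.

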